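Roll a gear on the double-flank tester and hold the carriage back for unloading

TASK

Check the gear on the gear rolling tester: with the gears left in mesh, turn the hand crank one full turn (either way), so that it finishes where it began. Then let go of the crank, take the black pull knob of the spring-loaded carriage, draw the carriage straight back until its red pointer lines up with the black line on the yellow index, and finish holding it there by the knob (do not let go: a colleague lifts the gear off meanwhile). Do not let the carriage fly back, and leave the loose things around the tester alone.

Things in the scene. Friction and masses are not known exactly. Their poses are not given: they have to be found in the camera images.
- tester: gear rolling tester, fixed: grey base, x -85 to +85, y -200 to +180 mm in its frame, 55 mm high, carriages to 84. Origin on the bench; y = long axis, from the pull knob (at 0, -135 when home) to the crank's axis (0, +45). Gears 76 mm wide at 98 to 114 height, centres y +45 (dark master) and -27 (pale work gear, its arbor pin to 131). Dial indicator, 102 high, at x +50 to +108, y +27 to +98
- crank (a joint): hand crank on the master gear's upright arbor, rad: 0 at the start whichever way it points, positive counter-clockwise from above; turns without end either way, stays where it is left (about 0.1 N m of friction), rolls both gears. Full turn: 6.283 or -6.283
- crank_axis (a point): point on the crank's upright axis at the height of crank_grip (174 mm above the bench); fixed
- crank_grip (a point): middle of the crank's upright black grip, 174 mm above the bench: cylinder 20 mm in diameter, from 150 to 196 mm height, on the end of a flat aluminium arm (18 mm wide, top at 148 mm), 45 mm from the axis; the grip spins freely on its pin, so it can be held while it circles. Nothing at the hub is higher than 150 mm
- carriage (a joint): floating carriage of the tester, m, about 0 (within 1.5 mm) = home with the gears in mesh, grows as it is drawn back along the tester's -y axis, end stop at 0.034. A spring drives it home: about 6 N at 0 and 200 N/m more as it is drawn back (10 N at 20 mm)
- pull_knob: upright black pull knob with a red disc on top, on the floating carriage (it can revolve about its own upright axis, otherwise rigid): cylinder 24 mm in diameter, 48 mm tall, from 90 to 138 mm above the bench (the carriage's top beneath it is at 84 mm). Origin at the centre of its underside
- knob_grip (a point): middle of the pull knob, 114 mm above the bench, on its axis
- pointer (a point): tip of the red pointer blade (3 mm wide) that sticks out of the carriage's side facing the tester's -x, 87 mm above the bench; it moves with the carriage
- index: yellow index clamp (26 mm along the tester's x, 12 along y, 6 high) on the scale rail beside the carriage, with a black line across the middle of its top. Origin under that line, 80 mm above the bench; it has the tester's axes and stays put. The pointer must be drawn back 13 to 25 mm along the tester's -y to be level with the line
- work_gear: the pale gear being checked: loose on the plain upright 14 mm arbor pin of the floating carriage (16 mm bore, 76 mm outside, 16 mm thick, 0.4 kg), pressed by the carriage against the dark master gear, which rolls it round. Origin at the centre of its underside, 98 mm above the bench
- work_arbor (a point): point on the axis of the work gear's arbor pin, 98 mm above the bench; moves with the carriage. The pin stands up to 131 mm
- gear_a: loose bystander: pale steel gear lying flat, 76 mm diameter, 16 mm thick, with a 16 mm bore; origin at the centre of its underside
- gear_b: loose bystander: another such gear
- ring_gauge: loose bystander: steel ring gauge, 64 mm outside, 25 mm bore, 18 mm high; origin at the centre of its underside
- spanner: loose bystander: steel spanner 180 mm long lying along its x; origin at the middle of its underside
- loupe: loose bystander: black standing loupe, 38 mm diameter, 42 mm high; origin at the centre of its underside
- plug_gauge: loose bystander: double-ended plug gauge 106 mm long, 18 mm diameter, lying along its x; origin under its middle
- block_case: loose bystander: closed wooden gauge-block case 90 x 160 x 30 mm; origin at the centre of its underside
- cleaner: loose bystander: blue plastic bottle, 56 mm diameter, 150 mm high; origin at the centre of its underside
- arbor: fixed seat of the hand crank on the master gear's axis, with the crank that turns on it; origin on the axis 114 mm above the bench; its x axis is the heading in which the crank arm points at the start
Things that resemble listed ones, but are neither listed nor needed, are in the scene too. Leave any blue, brown or green look-alike of the work_gear alone.

How it is judged (in metres and radians):
On the way, in this order (a step that is already met when the one before it is completed fails the run):
1. the crank has been turned one full turn, to within 0.3 rad (17 degrees), with the gears in mesh ((value of joint crank between 5.983 and 6.583 rad or value of joint crank between -6.583 and -5.983 rad) and value of joint carriage below 0.004 m), for 0.2 s.
2. the carriage is drawn back by its knob so that the pointer is within 3 mm of the index line, and kept there for half a second (y of pointer in the frame of index between -0.003 and 0.003 m and contact force between the fingers and pull_knob above 3 N), for 0.5 s.
At the end, for the whole second after the job is handed in: the fingers hold the pull knob (more than 3 N of contact) with the carriage's pointer within 3 mm of the index line, along the slide; the crank is let go and still one full turn (within 0.4 rad) from where it began; the work gear still sits down on its arbor pin; the program ends while holding (all of step 2 and contact force between the fingers and arbor below 0.5 N and (value of joint crank between 5.883 and 6.683 rad or value of joint crank between -6.683 and -5.883 rad) and horizontal distance between work_gear and work_arbor below 0.004 m and z of work_gear in the frame of work_arbor between -0.004 and 0.004 m); the arm keeps its last pose, push and grip.
It fails at once if the carriage is drawn back more than 4 mm while the crank is part way round (gears out of mesh) (value of joint carriage above 0.004 m and (value of joint crank between 0.5 and 5.7 rad or value of joint crank between -5.7 and -0.5 rad)).
It fails at once if the carriage flies back at more than 0.25 m/s (velocity of joint carriage below -0.25 m/s).
It fails at once if a loose thing around the tester is moved by more than 15 mm (distance of any of gear_a, gear_b, ring_gauge, spanner, loupe, plug_gauge, block_case, cleaner from where it was at the start of the episode above 0.015 m).
It also fails if it takes over 61 s, if anything falls off the work surface, if the arm or the gripper's body presses on something with over 40 N, if the wrist force passes 120 N, or if a joint passes its speed limit or range.

ROBOT

A 7-joint arm with a two-finger parallel gripper is mounted at the origin on the work surface. World frame = base frame: x ahead of the robot, y to its left, z up, the work surface at z = 0. Lengths are in mm, angles in rad, forces in N, time in s.
With the tool pointing down it reaches from about 400 to 900 mm from the base axis. Payload 5.6 kg.
Tool frame: the origin (TCP) lies midway between the tips of the shut fingers; the grasp point (between the pads) lies 19 mm behind it; z points along the fingers, y is the line along which they close (so a half turn about z gives the same grasp; the last joint's range is limited). The gripper opens to 92 mm and grips with 3 to 60 N. Pads are 20 mm wide; open, the fingers measure 128 mm over their backs; the gripper's body (75 mm by 189 mm) begins 69 mm behind the grasp point.
Start: joints at [-1.204, 0.468, -0.012, 1.603, 0.006, 1.071, -0.056], TCP at [259.017, 596.17, 214.592] pointing down, gripper open.
Joint ranges: [-2.53, 2.53], [-0.31, 2.02], [-1.57, 1.55], [0.28, 2.44], [-1.29, 4.43], [0.15, 1.84], [-2.92, 2.92]. Speed limits (rad/s): [2.57, 2.57, 3.14, 3.14, 3.14, 3.14, 3.14].

INTERFACE

Orientations are given as a rotation vector (axis times angle).
In Python, from cell import robot, grip, kin, viewer gives the robot as it stands. Calls block until the motion is done:
- robot.movep(position, orientation): joint-space move of the TCP to a pose.
- robot.servo_line(position, feed=150, rotation=None): straight line of the TCP; rotation=None keeps the orientation; feed is the mean speed in mm/s.
- robot.goto_joints(angles): joint-space move.
- grip(opening, newtons=None): opening from 0.0 (shut) to 1.0 (fully open); newtons is the grip in N (None keeps the last); returns when the fingers have stopped.
- robot.hold(seconds).
- kin.ik(position, orientation): joint angles nearest the present ones, or None.
- robot.observe(): the state.
- viewer.read_camera(name): name is "scene" or "top"; returns the picture (420x560x3 uint8, red, green, blue); there is no depth.
- viewer.camera_info(name): a dict with "camera_matrix" (3x3 intrinsics, pixels), "R" (3x3) and "t" (3): a world point X has camera coordinates R X + t. Camera axes: x right, y down, z forward; pixel columns grow to the right and rows downward; lengths in mm; the calibration is good to about 2 mm. A picture is of the moment at which its call begins. camera_info takes no time and is no camera call.
A pose or a line that the arm cannot do raises robot.IKError and nothing moves.
- robot.job_done(): hands the job in; it is judged then, once.
Trained networks look in the newest picture that a camera, given by its name, has taken for a name from the list of things; names that differ only in an ending like _2 or _b are one class to them, and where a whole thing is asked for, a point or a joint stands for the part that bears it (a point fixed in the world has none). Each returns a list of dicts, best first, with "confidence" (0 to 1); they miss things now and then, are a little off and sometimes report something else, mostly with a low value. They report only what shows in the picture. A call takes as long as a camera call. They do not tell look-alikes from the thing itself.
- viewer.silhouettes(name, camera): "mask" (420x560 bool, what is visible of it).
- viewer.pinpoint(name, camera): "at" ([x, y, z] in mm, in the coordinates of the camera as it stood for that picture, good to about 4 mm: a listed point, or the origin of a listed thing).
The state is a dict: "t": time; "joints": joint angles; "joint_velocities": joint speeds; "joint_torque": joint torques, N m; "tcp_pos": TCP position; "tcp_rot": TCP orientation; "contact_force": force on the tool from outside, world axes, zero at the start; "wrist_torque": the same for the moment, N m; "grip_width": opening from 0.0 (shut) to 1.0 (fully open); "grip_force": force on a finger pad.
Only numpy, scipy, OpenCV 4.12 (cv2) and the standard library are available. Lean on these libraries where they do the work, as an engineer would, in place of code of your own. Each camera call takes 0.05 s, during which the arm holds its last target. There are 200 camera calls.

## Working session

There is one attempt and no reset: what is moved stays moved. The work goes in short steps, each a Python script; the robot and the scene stay as the last script left them, time stands still between calls to the robot, and variables do not carry over. Pictures are saved under pics/ and viewed, at most 10 in all, crops included, and the job is handed in when it is done.

```bash
ls; mkdir -p pics; cat > h.py <<'E'
import numpy as np, cv2
from cell import robot, grip, kin, viewer
def w(p,cam):
    i=viewer.camera_info(cam); return np.array(i["R"]).T@(np.array(p)-np.array(i["t"]))
def pix(X,cam):
    i=viewer.camera_info(cam); c=np.array(i["R"])@np.array(X)+np.array(i["t"]); q=np.array(i["camera_matrix"])@c; return q[:2]/q[2]
def tri(pa,pb,A="scene",B="top"):
    P=[]
    for n in (A,B):
        i=viewer.camera_info(n); P.append(np.array(i["camera_matrix"])@np.c_[i["R"],i["t"]])
    X=cv2.triangulatePoints(P[0],P[1],np.array(pa,float),np.array(pb,float))[:,0]; return X[:3]/X[3]
E
cat > a.py <<'E'
from h import *
ims=[]
for c in ("scene","top"):
    im=viewer.read_camera(c); cv2.imwrite(f"pics/{c}0.png",im[:,:,::-1])
    for n in ["tester","crank_grip","knob_grip","pull_knob","pointer","index","work_gear","work_arbor","arbor","crank_axis"]:
        for d in viewer.pinpoint(n,c)[:3]:
            X=w(d["at"],c); print(c,n,round(d["confidence"],2),X.round(1),pix(X,c).round())
print(robot.observe())
E
python3 a.py
```

```text
pics
scene tester 0.88 [508.5  48.1  -2.5] [266. 221.]
scene tester 0.74 [541.  365.9  -3. ] [351. 151.]
scene tester 0.23 [355.6  54.    0.8] [223. 185.]
scene crank_grip 0.85 [510.7  48.3 173.6] [266. 179.]
scene crank_grip 0.69 [463.5 -24.2  86.8] [229. 211.]
scene crank_grip 0.51 [542.6 368.4  -3.1] [352. 151.]
scene knob_grip 0.61 [515.9 -84.1 110.5] [226. 237.]
scene knob_grip 0.3 [542.9 369.   -4.3] [352. 151.]
scene pull_knob 0.73 [514.  -87.1  90.2] [226. 242.]
scene pointer 0.71 [460.1 -23.8  85.2] [228. 210.]
scene pointer 0.61 [513.4  49.8 174.8] [267. 179.]
scene index 0.39 [447.9 -47.5  81.2] [217. 215.]
scene work_gear 0.97 [ 320.8 -152.6    0. ] [152. 231.]
scene work_gear 0.89 [517.   22.3  97.3] [261. 208.]
scene work_gear 0.8 [ 398.  -248.8   -2.8] [143. 280.]
scene work_arbor 0.84 [513.6  21.3 100.9] [259. 206.]
scene arbor 0.73 [506.8  93.5 111.4] [278. 182.]
scene crank_axis 0.78 [503.3  89.2 176.2] [275. 165.]
scene crank_axis 0.69 [ 536.9 -247.6    0.7] [185. 318.]
top tester 0.62 [507.9  51.8  -6.2] [282. 248.]
top tester 0.57 [678.9 130.1  -3.5] [254. 191.]

[... 916 characters left out ...]
 0.46748138, -0.01163078,  1.60269836,  0.00601843,
        1.07141147, -0.05629065]), 'joint_velocities': array([-1.01301949e-03,  8.00780122e-04, -3.60801034e-04,  3.34772260e-05,
        8.60494212e-04, -1.50981951e-03, -1.42865664e-03]), 'joint_torque': array([-1.44058646e-03, -5.20413601e+01, -1.30562278e-02, -2.44058812e+01,
       -5.66297618e-02,  1.11677553e-02,  5.38162581e-07]), 'tcp_pos': array([258.98727803, 596.18148499, 214.60515376]), 'tcp_rot': array([6.39198402e-01, 3.07583046e+00, 4.63003093e-05]), 'contact_force': array([0.88077751, 0.73377072, 0.36101355]), 'wrist_torque': array([ 0.03128931, -0.00462317,  0.05884542]), 'grip_force': 0.0, 'grip_width': 0.999681107904992}
```

```bash
python3 -c "
import cv2,numpy as np
a=cv2.imread('pics/scene0.png');b=cv2.imread('pics/top0.png')
cv2.imwrite('pics/s0v.png',a)
c=cv2.resize(a[130:280,170:330],(600,562),interpolation=3);cv2.imwrite('pics/s0c.png',c)
c=cv2.resize(b[200:300,230:370],(798,570),interpolation=3);cv2.imwrite('pics/t0c.png',c)"
```

```text
(no output)
```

View pics/s0v.png

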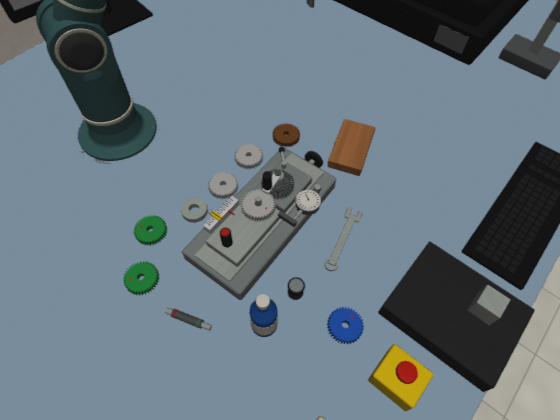

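View pics/s0c.png

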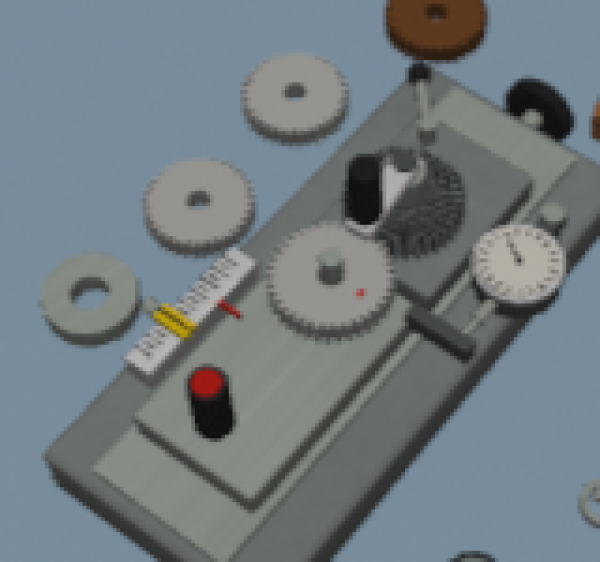

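View pics/t0c.png

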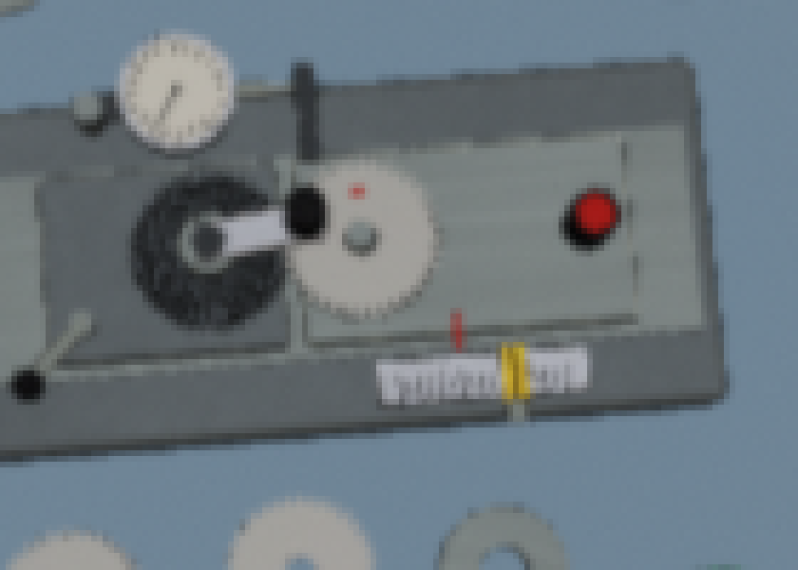

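The work gear is the pale one with the red dot, at scene px (258,203), in mesh on its pin. The other pale gears, at (223,184) and (248,155), lie on the bench, and the green, blue and brown ones are look-alikes. The crank grip is the black cylinder on the white arm, at scene (267,179) and top (284,237). The thin ball lever at scene (282,149) is only a clamp. The pull knob with the red top is at scene (226,232) and top (334,237). The pointer is at (228,211) and the index at (217,215).

```bash
cat > b.py <<'E'
from h import *
S=lambda u,v:(170+(u+.5)/3.75-.5,130+(v+.5)/3.747-.5)
T=lambda u,v:(230+(u+.5)/5.7-.5,200+(v+.5)/5.7-.5)
for n,a,b in [("knobtop138",S(208,382),T(596,213)),("pin131",S(331,257),T(361,233)),("griptop196",S(365,162),T(306,203)),
 ("lever",S(420,73),T(28,385)),("pointer87",S(222,303),T(458,347)),("index86",S(175,321),T(515,372)),("hub",S(402,163),T(207,236))]:
    X=tri(a,b); print(n,X.round(1),np.array(a).round(1),(pix(X,"scene")-a).round(2))
# red disc by colour
cs=[]
for c in("scene","top"):
    im=cv2.cvtColor(cv2.imread(f"pics/{c}0.png"),cv2.COLOR_BGR2HSV).astype(int)
    m=((im[...,0]<8)|(im[...,0]>172))&(im[...,1]>180)&(im[...,2]>80)
    n,l,s,ce=cv2.connectedComponentsWithStats(m.astype(np.uint8))
    print(c,[(tuple(ce[i].round(1)),s[i,4]) for i in range(1,n) if s[i,4]>3])
E
python3 b.py
python3 - <<'E'
from h import *
X=np.array([506,93.5,155]);
for a in range(0,360,45):
    p=X+45*np.array([np.cos(np.radians(a)),np.sin(np.radians(a)),0])
    for y in (3.0,0.0):  # tool-y heading deg
        pass
    for h in (0,-90,90):  # rot by pi about axis at (h+90)/2
        t=np.radians((h+90)/2); q=kin.ik(p,np.pi*np.array([np.cos(t),np.sin(t),0])); print(a,h,None if q is None else np.round(q,2))
E
```

```text
knobtop138 [516.8 -84.8 136.1] [225.1 231.6] [ 0.28 -0.05]
pin131 [510.7  23.5 129. ] [257.9 198.2] [ 0.46 -0.08]
griptop196 [515.4  49.7 198.3] [267.  172.9] [ 0.51 -0.08]
lever [446.4 181.1 100.4] [281.6 149.1] [ 0.23 -0.04]
pointer87 [461.4 -22.5  82.8] [228.8 210.5] [ 0.28 -0.05]
index86 [448.8 -49.4  82.4] [216.3 215.3] [ 0.45 -0.09]
hub [507.8  93.7 146.3] [276.8 173.1] [ 1.38 -0.23]
scene [((np.float64(230.5), np.float64(212.0)), np.int32(4)), ((np.float64(224.7), np.float64(231.8)), np.int32(48)), ((np.float64(174.2), np.float64(313.1)), np.int32(9)), ((np.float64(406.5), np.float64(372.0)), np.int32(348))]
top [((np.float64(317.3), np.float64(90.6)), np.int32(120)), ((np.float64(404.8), np.float64(108.4)), np.int32(5)), ((np.float64(334.1), np.float64(237.0)), np.int32(36)), ((np.float64(388.5), np.float64(241.8)), np.int32(4)), ((np.float64(190.9), np.float64(300.6)), np.int32(7))]
0 0 [-0.62  0.41  0.49  1.91 -0.24  0.88 -0.01]
0 -90 [-0.76  0.44  0.68  1.92 -0.35  0.9  -1.48]
0 90 [-0.39  0.39  0.2   1.89 -0.1   0.87  1.43]
45 0 [-0.66  0.39  0.46  1.92 -0.22  0.88 -0.08]
[... 316 characters left out ...]
  0.32  0.68  2.08 -0.27  0.84 -1.63]
135 90 [-0.49  0.28  0.19  2.05 -0.07  0.82  1.31]
180 0 [-0.67  0.25  0.46  2.11 -0.15  0.81 -0.12]
180 -90 [-0.87  0.28  0.7   2.12 -0.25  0.82 -1.59]
180 90 [-0.47  0.24  0.23  2.1  -0.08  0.81  1.38]
225 0 [-0.62  0.27  0.49  2.09 -0.17  0.82 -0.03]
225 -90 [-0.83  0.3   0.75  2.11 -0.28  0.83 -1.49]
225 90 [-0.43  0.26  0.27  2.08 -0.09  0.81  1.46]
270 0 [-0.58  0.32  0.51  2.03 -0.21  0.84  0.04]
270 -90 [-0.77  0.36  0.75  2.04 -0.32  0.86 -1.41]
270 90 [-0.39  0.31  0.27  2.02 -0.11  0.83  1.51]
315 0 [-0.58  0.38  0.5   1.95 -0.24  0.87  0.04]
315 -90 [-0.74  0.42  0.71  1.96 -0.35  0.89 -1.42]
315 90 [-0.37  0.36  0.24  1.94 -0.11  0.86  1.5 ]
```

```bash
cat >> h.py <<'E'
def down(h):
    t=np.radians((h+90)/2); return np.pi*np.array([np.cos(t),np.sin(t),0])
def st(m=""):
    s=robot.observe(); print(m,round(s["t"],2),s["tcp_pos"].round(1),"F",s["contact_force"].round(1),"w",round(s["grip_width"],3),"gf",round(s["grip_force"],1),flush=True); return s
E
python3 - <<'E'
from h import *
robot.movep([514.3,48.9,235],down(0)); st("above")
grip(0.55); robot.servo_line([514.3,48.9,158],feed=100); st("down")
grip(0.0,12); st("grip")
cv2.imwrite("pics/g1.png",cv2.resize(viewer.read_camera("scene")[120:260,190:340,::-1],(600,560),interpolation=3))
E
```

```text
above 3.27 [514.3  50.3 234.8] F [0.2 0.1 0.3] w 0.998 gf 0.0
down 4.93 [514.8  48.9 158.5] F [-0.3  0.3 -0. ] w 0.552 gf 0.0
grip 5.5 [514.4  48.9 158.2] F [-0.3 -0.1  2.3] w 0.212 gf 12.0
```

View pics/g1.png

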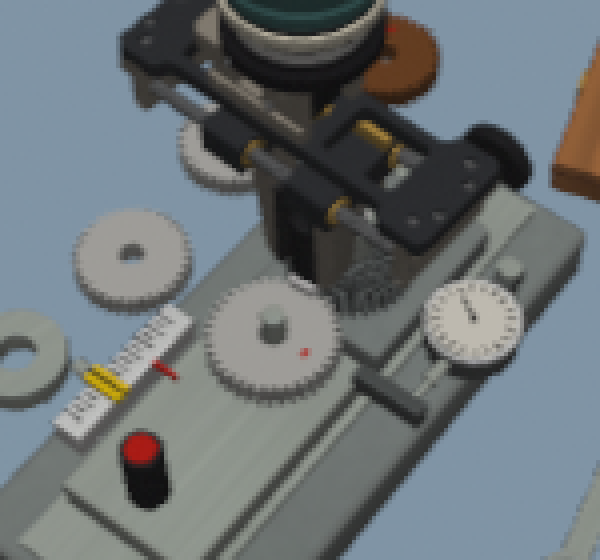

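The fingers hold the grip: width 19.5 mm against a 20 mm cylinder. Next I turn it, printing the force as it goes.

```bash
cat > turn.py <<'E'
from h import *
import sys
a0,a1=map(float,sys.argv[1:3]); C=np.array([float(v) for v in sys.argv[3:5]]); n=int(round(abs(a1-a0)/12))
R=45.; h0=np.degrees(np.arctan2(48.9-94.3,514.4-507.))
for k,a in enumerate(np.linspace(a0,a1,n+1)[1:]):
    t=np.radians(h0+a); p=C+R*np.array([np.cos(t),np.sin(t)])
    robot.servo_line([*p,158],feed=55)
    if k%2: st(f"{a:.0f} {p.round(1)}")
    if np.linalg.norm(robot.observe()["contact_force"])>30: print("stop",a);break
E
python3 turn.py 0 96 507 94.3
```

```text
24 [531.7  56.7] 6.2 [532.8  57.  158.2] F [ 3.5 -1.   1.9] w 0.214 gf 12.0
48 [544.8  70. ] 6.85 [545.2  70.8 158.1] F [ 0.9 -0.4  3.8] w 0.21 gf 12.0
72 [551.5  87.5] 7.5 [551.   88.2 158.1] F [-1.6 -0.3  5.8] w 0.21 gf 12.0
96 [550.4 106.1] 8.15 [549.3 106.9 158. ] F [-3.1 -1.   7.4] w 0.213 gf 12.0
```

```bash
python3 turn.py 96 360 507 94.3; python3 - <<'E'
from h import *
robot.hold(0.5); s=st("end")
E
```

```text
120 [541.8 122.8] 8.8 [540.5 122.8 158. ] F [-3.5 -2.3  8.6] w 0.213 gf 12.0
144 [527.2 134.5] 9.45 [526.3 133.9 158. ] F [-1.7 -3.9  7.6] w 0.214 gf 12.0
168 [509.2 139.2] 10.1 [508.8 138.5 158. ] F [-0.4 -5.   6.2] w 0.217 gf 12.0
192 [490.7 136.2] 10.75 [490.5 135.7 158. ] F [ 0.7 -6.6  5.6] w 0.21 gf 12.0
216 [475. 126.] 11.4 [475.3 126.2 158.1] F [ 3.5 -3.3  3. ] w 0.213 gf 12.0
240 [464.9 110.2] 12.05 [464.5 110.3 158.1] F [ 0.5 -0.1  5.1] w 0.215 gf 12.0
264 [462.1  91.7] 12.7 [461.2  91.3 158. ] F [-0.5 -1.4  7. ] w 0.21 gf 12.0
288 [467.   73.7] 13.35 [466.  73. 158.] F [-0.5 -0.7  7.3] w 0.215 gf 12.0
312 [478.8  59.2] 14.0 [477.7  58.4 158. ] F [-1.  -0.7  7.7] w 0.214 gf 12.0
336 [495.5  50.8] 14.65 [494.5  49.7 158. ] F [-1.5 -2.   7.9] w 0.213 gf 12.0
360 [514.2  49.9] 15.3 [513.8  48.9 158. ] F [ 1.4 -2.1  6.6] w 0.212 gf 12.0
end 15.8 [513.8  48.8 158.1] F [ 1.  -1.6  5.5] w 0.21 gf 12.0
```

```bash
python3 - <<'E'
from h import *
grip(0.55); st("rel"); p=robot.observe()["tcp_pos"]; robot.servo_line([p[0],p[1],240],feed=150)
robot.movep([516,-84,240],down(92.8)); s=st("above knob"); print(s["joints"].round(2))
for c in ("scene","top"):
    im=viewer.read_camera(c); cv2.imwrite(f"pics/{c}2.png",im[:,:,::-1])
    for n in ["crank_grip","knob_grip","pointer","index","arbor"]:
        for d in viewer.pinpoint(n,c)[:2]:
            X=w(d["at"],c); print(c,n,round(d["confidence"],2),X.round(1),pix(X,c).round())
a=cv2.imread('pics/scene2.png')[130:280,170:330];b=cv2.imread('pics/top2.png')[190:310,230:370]
cv2.imwrite('pics/v2.png',np.hstack([cv2.resize(a,(400,375),interpolation=3),cv2.resize(b,(400,375),interpolation=3)]))
E
```

```text
rel 16.42 [514.1  49.9 157.9] F [1.1 0.5 0.7] w 0.548 gf 0.0
above knob 18.73 [515.9 -83.7 239.6] F [-0.3  0.4  1.1] w 0.552 gf 0.0
[-0.24  0.23  0.4   1.91 -0.1   1.03  1.82]
scene crank_grip 0.7 [511.3  47.9 173.5] [266. 179.]
scene knob_grip 0.48 [514.6 -87.  110. ] [225. 238.]
scene pointer 0.72 [460.6 -27.8  83.9] [227. 212.]
scene index 0.45 [449.  -51.3  75.7] [217. 217.]
scene index 0.31 [504.7  89.1 174. ] [276. 166.]
scene arbor 0.73 [502.9  92.6 111.9] [276. 181.]
top crank_grip 0.53 [516.8  48.7 173.9] [284. 236.]
top knob_grip 0.52 [505.   95.7 175.4] [265. 241.]
top pointer 0.89 [461.2 -23.   85.4] [310. 261.]
top pointer 0.32 [ 5.435e+02 -2.422e+02 -5.000e-01] [383. 233.]
top index 0.64 [ 5.342e+02  3.678e+02 -5.000e-01] [172. 241.]
top index 0.56 [447.9 -45.4  79.1] [319. 265.]
top arbor 0.58 [507.3  94.5 117.5] [266. 243.]
```

View pics/v2.png

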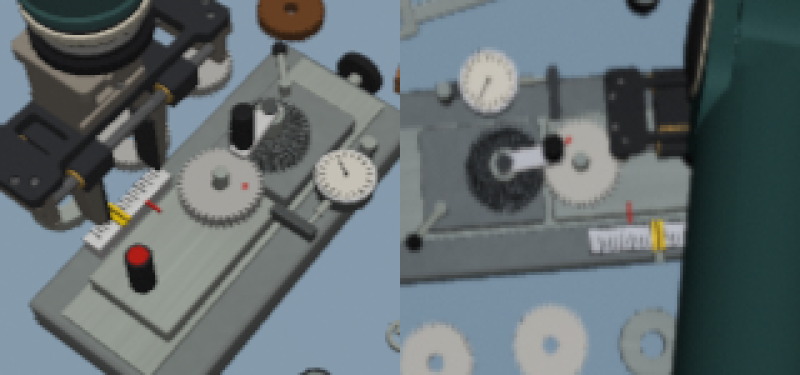

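The crank is back where it started, with the grip at the same pixels (scene 266,179; top 284,236), and it's released. The pointer and index can still be seen in the top view.

```bash
cat > m.py <<'E'
from h import *
def meas():
    u=np.array([-0.0488,0.9988,0]); r=[]
    for c in("scene","top"):
        viewer.read_camera(c)
        P=[w(d["at"],c) for d in viewer.pinpoint("pointer",c)]; I=[w(d["at"],c) for d in viewer.pinpoint("index",c)]
        P=[p for p in P if np.linalg.norm(p[:2]-[460,-35])<28 and p[0]>453]; I=[p for p in I if np.linalg.norm(p[:2]-[448,-48])<14]
        print(c,P[0].round(1) if P else None,I[0].round(1) if I else None, ((P[0]-I[0])@u).round(1) if P and I else None,flush=True)
E
python3 - <<'E'
from m import *
robot.servo_line([516,-84,150],feed=120); robot.servo_line([516,-84,98],feed=60); st("down")
grip(0.0,12); st("g12"); grip(0.0,35); robot.hold(.3); st("g35"); meas()
for c in("scene","top"): cv2.imwrite(f"pics/{c}3.png",viewer.read_camera(c)[:,:,::-1])
a=cv2.imread('pics/scene3.png')[180:260,190:270];b=cv2.imread('pics/top3.png')[225:295,285:355]
cv2.imwrite('pics/v3.png',np.hstack([cv2.resize(a,(400,400),interpolation=3),cv2.resize(b,(400,400),interpolation=3)]))
E
```

```text
down 21.25 [516.3 -84.1  98.3] F [-0.5  0.2  0.4] w 0.551 gf 0.0
g12 21.77 [516.2 -84.8  98.2] F [ 0.2 -2.6  1.8] w 0.257 gf 12.0
g35 22.28 [516.2 -84.7  98.2] F [-0.6 -5.5  3.5] w 0.25 gf 35.0
scene [459.  -23.1  88. ] None None
top [461.  -21.4  84.8] None None
```

View pics/v3.png

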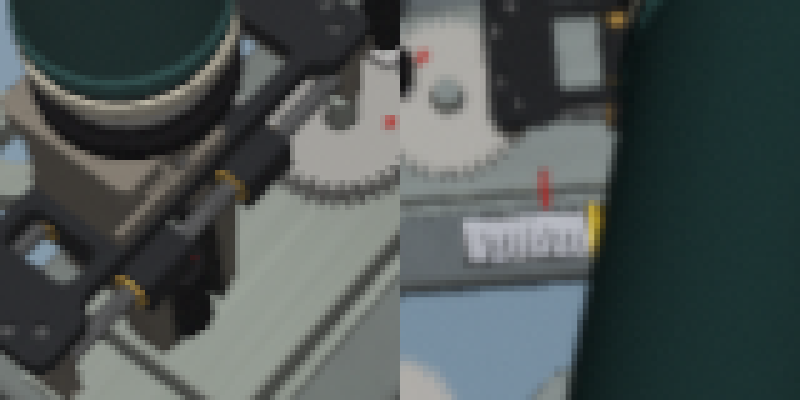

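```bash
cat > rect.py <<'E'
from h import *
u=np.array([-0.0488,0.9988]); v=np.array([0.9988,0.0488])  # tester y, x
O=np.array([507.6,94.6])-45*u
def rect(f,cam,z,x0=-80,x1=-30,y0=-120,y1=-40,s=5):
    xs=np.arange(x0,x1,1/s); ys=np.arange(y0,y1,1/s); X,Y=np.meshgrid(xs,ys,indexing="ij")
    W=np.c_[(O+X.ravel()[:,None]*v+Y.ravel()[:,None]*u),np.full(X.size,z)]
    i=viewer.camera_info(cam); c=W@np.array(i["R"]).T+i["t"]; q=c@np.array(i["camera_matrix"]).T; q=(q[:,:2]/q[:,2:]).reshape(*X.shape,2).astype(np.float32)
    return xs,ys,cv2.remap(cv2.imread(f),q[...,0],q[...,1],cv2.INTER_CUBIC)
def cent(f,cam,verbose=1):
    out=[]
    for nm,z in(("red",87),("yel",86)):
        xs,ys,R=rect(f,cam,z); B,G,Rr=[R[...,k].astype(float) for k in range(3)]
        if nm=="red": wt=np.clip(Rr-np.maximum(G,B)-30,0,None); wt[(xs<-62)|(xs>-45)]=0
        else: wt=np.clip(np.minimum(Rr,G)-B-40,0,None); wt[(xs<-70)|(xs>-55)]=0
        pr=wt.sum(0)
        if pr.sum()<1: out.append(None); continue
        yc=(pr*ys).sum()/pr.sum(); ed=ys[pr>pr.max()*.3]
        out.append(yc); print(f,nm,"y",round(yc,2),"edges",ed.min().round(1),ed.max().round(1),"x",round((wt.sum(1)*xs).sum()/wt.sum(),1))
        if nm=="yel":
            m=(xs>-70)&(xs<-55); g=(Rr+G)[m].mean(0); e=(ys>ed.min()+2.5)&(ys<ed.max()-2.5); print("   dark line y",ys[e][g[e].argmin()].round(1))
    return out
if __name__=="__main__":
    for f,c in(("pics/top0.png","top"),("pics/scene0.png","scene"),("pics/top2.png","top"),("pics/top3.png","top")): cent(f,c)
    ims=[cv2.resize(rect(f,c,86)[2],(400,250)) for f,c in(("pics/top0.png","top"),("pics/scene0.png","scene"))]
    cv2.imwrite("pics/rect.png",np.vstack(ims))
E
python3 rect.py
```

```text
pics/top0.png red y -69.39 edges -71.2 -67.6 x -48.2
pics/top0.png yel y -94.63 edges -100.0 -89.4 x -62.7
   dark line y -95.2
pics/scene0.png red y -72.41 edges -74.2 -70.0 x -48.8
pics/scene0.png yel y -98.48 edges -103.8 -92.4 x -62.5
   dark line y -97.2
pics/top2.png red y -69.49 edges -71.4 -67.6 x -48.5
pics/top2.png yel y -94.64 edges -100.0 -89.2 x -62.6
   dark line y -95.2
pics/top3.png red y -69.41 edges -71.4 -67.6 x -48.4
pics/top3.png yel y -91.71 edges -94.4 -89.2 x -61.6
   dark line y -91.8
```

View pics/rect.png

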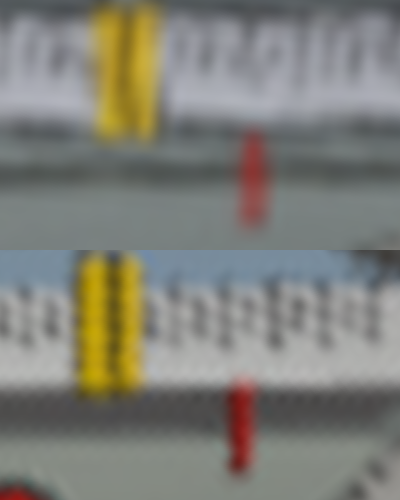

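```bash
python3 - <<'E'
from rect import *
p=robot.observe()["tcp_pos"]; q=p.copy(); q[:2]-=24.8*u
robot.servo_line(q,feed=25); robot.hold(.4); s=st("pulled"); print("moved",((s["tcp_pos"]-p)[:2]@u).round(2))
for c in("top","scene"): cv2.imwrite(f"pics/{c}4.png",viewer.read_camera(c)[:,:,::-1]); cent(f"pics/{c}4.png",c)
for d in viewer.pinpoint("pointer","top")[:2]: print(w(d["at"],"top").round(1),d["confidence"])
a=cv2.imread('pics/scene4.png')[180:260,190:270];b=cv2.imread('pics/top4.png')[225:295,285:355]
cv2.imwrite('pics/v4.png',np.hstack([cv2.resize(a,(400,400),interpolation=3),cv2.resize(b,(400,400),interpolation=3)]))
E
```

```text
pulled 24.25 [ 517.3 -103.6   98.2] F [-1.9  8.5  6.7] w 0.255 gf 35.0
moved -18.96
pics/top4.png red y -88.26 edges -90.2 -86.4 x -48.8
pics/top4.png yel y -94.63 edges -100.0 -89.2 x -62.6
   dark line y -95.2
[460.3 -42.2  82. ] 0.56
[356.8 -45.    0.9] 0.25
```

View pics/v4.png

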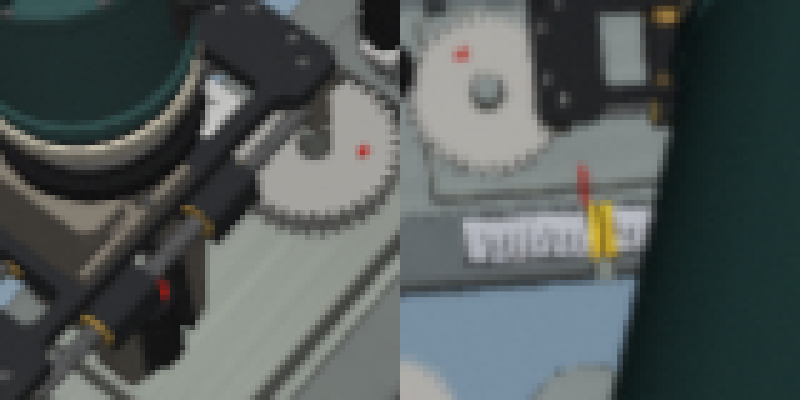

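```bash
python3 - <<'E'
from rect import *
p=np.array([516.2,-84.7,98.2]); q=p.copy(); q[:2]-=31.5*u
robot.servo_line(q,feed=12); robot.hold(.5); s=st("pulled"); print("moved",((s["tcp_pos"]-p)[:2]@u).round(2))
cv2.imwrite("pics/top5.png",viewer.read_camera("top")[:,:,::-1]); cent("pics/top5.png","top")
b=cv2.imread('pics/top5.png')[225:295,285:355]
cv2.imwrite('pics/v5.png',np.hstack([cv2.resize(b,(400,400),interpolation=3),cv2.resize(rect("pics/top5.png","top",86.5)[2],(400,400))]))
E
```

```text
pulled 25.61 [ 517.6 -109.7   98.2] F [-2.2 10.7  7.2] w 0.251 gf 35.0
moved -25.04
pics/top5.png red y -94.06 edges -95.8 -92.2 x -48.5
pics/top5.png yel y -94.64 edges -100.0 -89.2 x -62.6
   dark line y -95.2
```

View pics/v5.png

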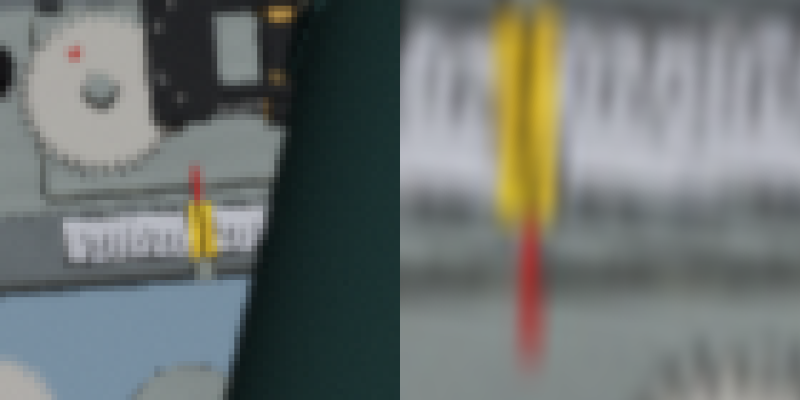

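In the rectified view the pointer (x≈529) lines up with the black line (x≈527), less than 1 mm apart. The gear still sits on its pin.

```bash
python3 - <<'E'
from rect import *
robot.hold(.8); st("hold"); cv2.imwrite("pics/top6.png",viewer.read_camera("top")[:,:,::-1]); r=cent("pics/top6.png","top")
if abs(r[0]+94.9)<1.5: print(robot.job_done())
E
```

```text
hold 26.46 [ 517.6 -109.7   98.1] F [-2.7 10.7  7.4] w 0.253 gf 35.0
pics/top6.png red y -94.06 edges -95.8 -92.2 x -48.5
pics/top6.png yel y -94.64 edges -100.2 -89.2 x -62.7
   dark line y -95.2
the job is handed in; nothing more can be done
None
```

I turned the crank one full turn and let go of it, then drew the carriage back until its pointer was about 1 mm from the index line, and handed the job in at about 26 s with the knob still held at 35 N; no verdict came back.

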